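Gauge a mortise and show the reading to the bench camera

ROBOT

A 7-joint arm with a two-finger parallel gripper is mounted at the origin on a cart in front of the work surface, level with it; the furniture and walls round the work are solid. World frame = base frame: x ahead of the robot, y to its left, z up, the work surface at z = 0. Lengths are in m, angles in rad, forces in N, time in s.
With the tool pointing down it reaches from about 0.4 to 0.85 m from the base axis. Payload 4.4 kg.
Tool frame: the origin (TCP) lies on the centre line of the jaws, within the pads' length; the fingertips stand 25 mm ahead of it and the grasp point (between the pads) lies 6 mm ahead of it; z points along the fingers, y is the line along which they close (so a half turn about z gives the same grasp; the last joint's range is limited). The gripper opens to 94 mm and grips with 3 to 60 N. Pads are 16 mm wide; open, the fingers measure 119 mm over their backs; the gripper's body (75 mm by 177 mm) begins 78 mm behind the grasp point.
Start: joints at [1.231, 0.628, 0.038, 1.517, -0.027, 0.996, -0.02], TCP at [0.176, -0.626, 0.23] pointing down, gripper open.
Joint ranges: [-3.06, 3.06], [-0.37, 2.12], [-1.25, 1.32], [0.18, 2.47], [-1.1, 4.24], [0.23, 1.98], [-2.94, 2.94]. Speed limits (rad/s): [2.57, 2.57, 3.14, 3.14, 3.14, 3.14, 3.14].

INTERFACE

Orientations are given as a unit quaternion [x, y, z, w].
In Python, from plant import get_state, snapshot, close_job gives the robot as it stands.
- The arm moves only by the tool apply_moves, never from a script. Its argument "motion" is a list that holds one entry, the list of rows, each a list of 5 numbers: the opening, from 0 (shut) to 1 (fully open), then the shift along the world's x, y, z scaled (see below), then the turn about the world's z scaled (see below). A call has 1 to 20 rows; each row shifts and turns the commanded pose from where the row before left it; what a row does not reach is not made up. The controller multiplies each number of a shift by 800 mm and each number of a turn by 90 degrees. A row lasts 1/10 s, in which the tool goes at most 50 mm and 8.59 degrees, less where a joint would pass 70% of its speed; a pose out of reach is approached as far as the arm can. A call with a number of a shift or a turn outside -1 to 1 is refused whole. A call with a gripper value outside its range is refused whole. The fingers move at their own pace and stop on an object; "grip_force" is the grip in N (left out, the last holds). Time passes only in rows, so rows that do not move let the fingers close. It gives the time, the measured TCP pose, the force, the opening and the grip force at its end, in the units of the state.
- get_state(): the state, without advancing time (a new reading comes with each control period).
- snapshot(name): name is "scene" or "side" or "wrist"; returns a dict with "pixels" (400x640x3 uint8, red, green, blue), "fov_y" (degrees; the focal length in pixels is half the picture's height over the tangent of half this angle, whatever the lens; pixels are square), "cx", "cy" (the principal point, pixels), "R" (3x3) and "t" (3): a world point X has camera coordinates R X + t; the wrist camera has in their place "hand_eye" (4x4, takes a point from camera to tool coordinates, whose origin is the TCP and whose axes are the flange's). Camera axes: x right, y down, z forward; pixel columns grow to the right and rows downward; lengths in m; the calibration is good to about 2 mm. A picture is of the moment at which its call begins: read the wrist's pose just before it. There is no depth.
- close_job(): hands the job in; it is judged then, once.
The state is a dict: "time_s": time; "joints": joint angles; "joint_vel": joint speeds; "tau": joint torques, N m; "ee_pos": TCP position; "tcp_rot": TCP orientation; "ft_force": force on the tool from outside, world axes, zero at the start; "moment": the same for the moment, N m; "width": finger opening in m; "grip_force": force on a finger pad.
Only numpy, scipy, OpenCV 4.12 (cv2) and the standard library are available. Lean on these libraries where they do the work, as an engineer would, in place of code of your own. Each camera call takes 0.05 s, during which the arm holds its last target. There are 200 camera calls.

TASK

Find the depth of the mortise in the table leg with the depth gauge: set the gauge's stock flat on the leg over the mortise and push the rod down until you feel it bottom. Then lift the gauge out without shifting the rod and hold it up to the bench camera to be read, with its underside level with the lens, centred on it and 12 cm in front, the rod hanging straight down and a broad side of the stock square to the lens. Finish while holding it there still, and leave the other tools alone.

Things in the scene. Friction and masses are not known exactly. Their poses are not given: they have to be found in the camera images.
- depth_gauge: The stock of the depth gauge: a dark wooden bar 32 mm thick (x) x 110 mm long (y) x 22 mm high (z), two brass plates flush on its underside, a brass screw head standing 10 mm out of the middle of its -x side. Origin at the centre of the underside, z up. A steel rod passes down through its middle. At the start the gauge stands upright on the bench to the right of the leg. Stock about 0.1 kg, rod 0.04 kg.
- gauge_rod: The rod of the depth gauge: 8 mm round steel, with a flat-sided head at the top, 14 mm (x) x 22 mm (y) x 28 mm high. The rod slides up and down through the stock but does not turn in it. Frame parallel to the stock's; with the rod drawn fully up, its origin coincides with the stock's, the rod's tip lies 2 mm above the stock's underside and the head reaches from 84 to 112 mm above it.
- rod_slide (a joint): How far the rod is pushed down through the stock: 0 m fully up (as at the start), 0.05 m the end of its travel. The tip stands out of the underside by this value less 2 mm. It slides with about 5 N of dry friction, both ways, and stays where it is left; that is enough to carry the whole gauge by the head.
- gauge_foot (a point): Centre of the stock's underside, where the rod comes out.
- gauge_head (a point): Centre of the rod's flat-sided head, the place to grip the gauge: across its 14 mm (x), from above. 98 mm above the stock's underside when the rod is fully up.
- leg: The table leg, a pine bar 60 mm wide (x) x 320 mm long (y) x 60 mm high, lying on the bench, held fast by a steel holdfast (a hook 135 mm high) over its far left part, at y = +100 mm of the leg. Origin at the centre of its underside.
- mortise (a point): Centre of the mouth of the mortise, on the leg's upper face, 60 mm above the bench, 90 mm from the leg's middle toward its right (-y) end. The mortise is a slot 16 mm wide (leg's x) x 45 mm long (leg's y) with a flat bottom; its depth is not known beforehand, between 24 and 40 mm. Axes as the leg's.
- camera_stand: The bench camera's stand: a dark base plate 120 x 100 x 16 mm with an aluminium column 306 mm high, 30 mm behind its centre; immovable. Origin at the centre of its underside; the camera on it looks level along the stand's -x axis, toward the robot's side of the bench. The camera sits at a different height on the column each time.
- lens (a point): Centre of the camera's front lens, 52 mm in front of the stand's origin, 165 to 235 mm above the bench. The camera is a grey box 44 mm wide and high with a black lens barrel. Axes as the stand's.
- view_point (a point): The point 120 mm straight in front of the lens, at the lens's height: where the centre of the gauge's underside must be held. Axes as the stand's.
- chisel: Bench chisel with a yellow handle, 258 mm long, lying in front of the leg; to be left alone.
- pencil: Carpenter's pencil, 168 mm long, lying beyond the left end of the leg; to be left alone.
- hammer: Claw hammer, 328 mm long, lying behind the leg; to be left alone.
- offcut_2: Small pine offcut 45 x 90 x 19 mm at the right; to be left alone.
- tape_measure: Tape measure 41 x 89 x 70 mm at the right; to be left alone.
Things that resemble listed ones, but are neither listed nor needed, are in the scene too. Leave any blue or white look-alike of the depth_gauge alone.

How it is judged:
On the way, in this order (a step that is already met when the one before it is completed fails the run):
1. the gauge is picked up off the bench, its rod still drawn up (height (world z) of gauge_foot above 0.03 m and contact force between the fingers and depth_gauge above 1 N and value of joint rod_slide below 0.004 m), for 0.1 s.
2. the stock sits flat on the leg over the mortise and the rod bears on the bottom of the mortise (z of gauge_foot in the frame of mortise between -0.003 and 0.003 m and x of gauge_foot in the frame of mortise between -0.006 and 0.006 m and y of gauge_foot in the frame of mortise between -0.02 and 0.02 m and angle between depth_gauge's own z axis and vertical below 0.05 rad and value of joint rod_slide above 0.022 m and contact force between gauge_rod and leg above 1 N), for 0.15 s.
At the end, for the whole second after the job is handed in: The gauge is held still in the fingers alone, the centre of its underside within 20 mm of the point 120 mm in front of the lens, a broad side of the stock within 0.15 rad of square to the lens, the rod within 0.12 rad of vertical and still pushed out as it was set (distance between gauge_foot and view_point below 0.02 m and angle between the x axis of depth_gauge and the x axis of camera_stand, either way round below 0.15 rad and angle between depth_gauge's own z axis and vertical below 0.12 rad and value of joint rod_slide above 0.022 m and height (world z) of gauge_foot above 0.14 m and linear speed of depth_gauge below 0.02 m/s and contact force between the fingers and depth_gauge above 1 N and contact force between depth_gauge and leg below 0.1 N and contact force between depth_gauge and camera_stand below 0.1 N); the arm keeps its last pose, push and grip.
It fails at once if the rod, pushed out, is slid back, or slid at all away from the leg, so that the reading is lost (value of joint rod_slide above 0.005 m and (velocity of joint rod_slide below -0.015 m/s or (velocity of joint rod_slide above 0.015 m/s and horizontal distance between gauge_foot and mortise above 0.05 m))).
It fails at once if another tool on the bench is moved more than 30 mm (distance of any of chisel, pencil, hammer, offcut_2, tape_measure from where it was at the start of the episode above 0.03 m).
It also fails if it takes over 42 s, if anything falls off the work surface, if the arm or the gripper's body presses on something with over 40 N, if the wrist force passes 120 N, or if a joint passes its speed limit or range.

## Working session

There is one attempt and no reset: what is moved stays moved. The work goes in short steps, Python scripts to look and compute and a tool call to move; the robot and the scene stay as the last step left them, time stands still between calls to the robot, and variables do not carry over. Pictures are saved under pics/ and viewed, at most 10 in all, crops included, and the job is handed in when it is done.

Besides the shell and the picture viewer there is one more tool, called after "Emit:" in YAML: its name, and indented under it one key for each argument. apply_moves: Moves the arm, as the interface text tells. Its arguments: {"type":"object","properties":{"motion":{"type":"array"},"grip_force":{"type":"number"}},"required":["motion"]}

```bash
mkdir -p pics; cat > h.py <<'E'
import sys; sys.path.insert(0,'.')
import numpy as np, cv2, pickle
from plant import get_state, snapshot, close_job
def take(n,f):
    s=snapshot(n); cv2.imwrite(f'pics/{f}.png',np.asarray(s['pixels'])[:,:,::-1]); pickle.dump(s,open(f'pics/{f}.pkl','wb')); return s
def cam(f):
    s=pickle.load(open(f'pics/{f}.pkl','rb')); F=200/np.tan(np.radians(s['fov_y'])/2)
    K=np.array([[F,0,s['cx']],[0,F,s['cy']],[0,0,1]]); return K,np.array(s['R']),np.array(s['t'])
def onz(f,uv,z):
    K,R,t=cam(f); o=-R.T@t; d=(R.T@np.linalg.inv(K)@np.c_[np.atleast_2d(uv),np.ones(len(np.atleast_2d(uv)))].T).T
    return o+d*((z-o[2])/d[:,2])[:,None]
def proj(f,X):
    K,R,t=cam(f); c=(R@np.atleast_2d(X).T).T+t; p=(K@c.T).T; return p[:,:2]/p[:,2:]
def tri(obs):
    A=[];b=[]
    for f,uv in obs:
        K,R,t=cam(f); d=R.T@np.linalg.inv(K)@np.r_[uv,1]; d/=np.linalg.norm(d); P=np.eye(3)-np.outer(d,d); A.append(P); b.append(P@(-R.T@t))
    return np.linalg.lstsq(np.vstack(A),np.hstack(b),rcond=None)[0]
E
python3 -c "
from h import *
for n in('scene','side'):
    take(n,n+'0'); K,R,t=cam(n+'0'); print(n,-R.T@t,R[2],K[0,0])
s=get_state(); print(s)
"
```

```text
scene [0.0815022  0.48348866 1.07752655] [ 0.4072412  -0.49571755 -0.76708455] 366.0462578052545
side [-0.32561725 -1.44111924  0.95175834] [ 0.49596872  0.74106945 -0.4525827 ] 465.25911864195854
{'time_s': 0.1, 'joints': array([ 1.23119919,  0.62924924,  0.0384495 ,  1.51821978, -0.02700114,
        0.99632879, -0.02000551]), 'joint_vel': array([ 0.0009439 , -0.00281052,  0.00015029, -0.00165744,  0.0002544 ,
        0.00093662,  0.00020356]), 'tau': array([ 2.10726394e-03, -5.50792444e+01,  1.14691280e+00, -1.87116748e+01,
       -5.22689510e-02,  1.91781123e-02,  5.07729931e-05]), 'ee_pos': array([ 0.1756338 , -0.62525613,  0.22966442]), 'tcp_rot': array([ 9.90644269e-01,  1.36466919e-01, -1.23894640e-04, -8.34421363e-04]), 'ft_force': array([0.04724799, 0.29141118, 0.08633071]), 'moment': array([ 0.0488769 ,  0.04998545, -0.02984759]), 'grip_force': 0.0, 'width': 0.09425122811668904}
```

View pics/scene0.png

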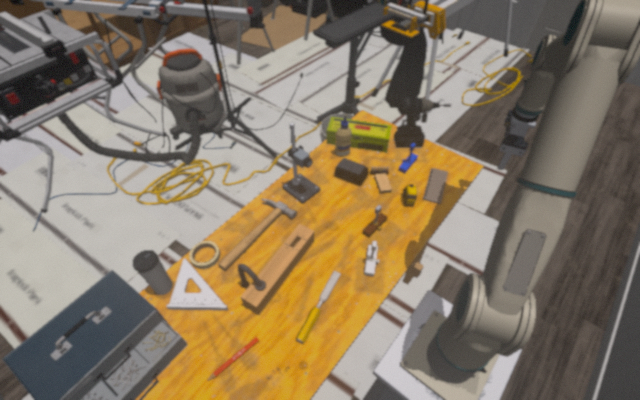

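View pics/side0.png

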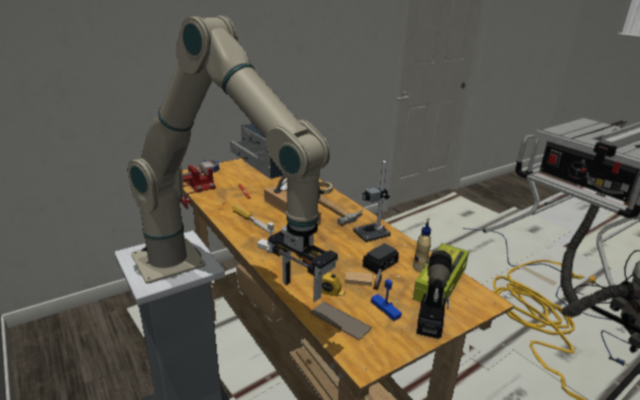

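The scene picture shows the dark gauge at about (375,222), a white decoy at (371,258), a blue decoy at (409,158), the leg from (245,300) to (310,235), and the camera stand at (300,170). I'll enlarge crops of both views.

```bash
python3 -c "
from h import *
a=cv2.imread('pics/scene0.png')[115:315,225:425]; b=cv2.imread('pics/side0.png')[140:290,230:430]
cv2.imwrite('pics/c1.png',cv2.resize(a[:140],None,fx=4,fy=4,interpolation=cv2.INTER_CUBIC))
cv2.imwrite('pics/c2.png',cv2.resize(b,None,fx=4,fy=4,interpolation=cv2.INTER_CUBIC))
for n,uv in (('gauge base',(373,230)),('leg r',(299,236)),('stand',(300,188))): print(n,onz('scene0',uv,0))
"
```

```text
gauge base [[ 0.41530058 -0.23993453  0.        ]]
leg r [[ 0.60563142 -0.05193187  0.        ]]
stand [[ 0.75402231 -0.22883367  0.        ]]
```

View pics/c1.png

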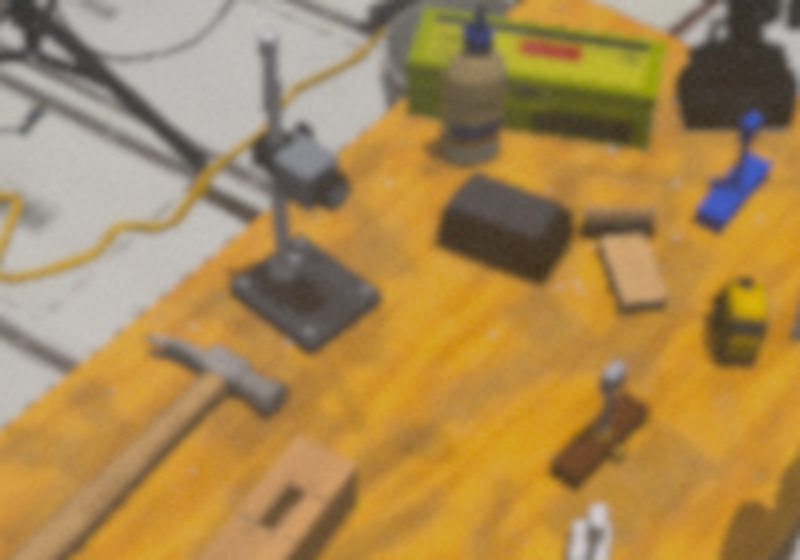

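View pics/c2.png

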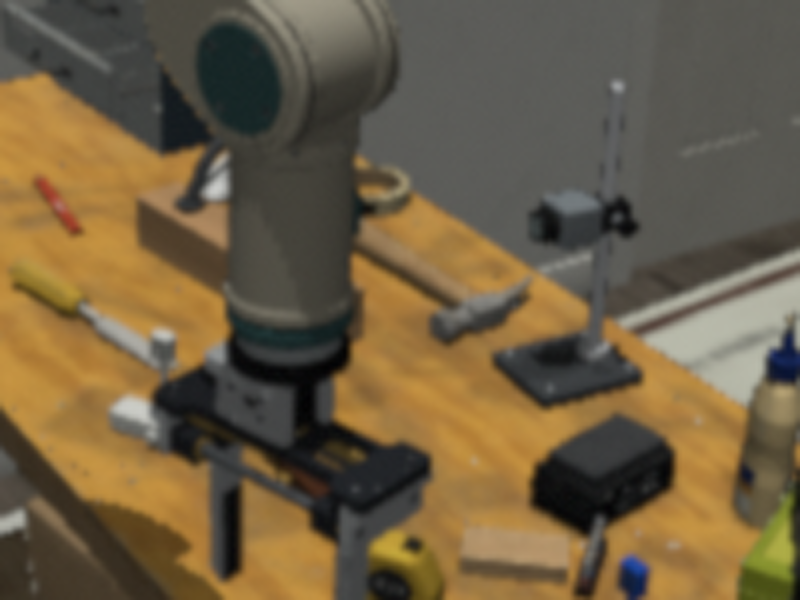

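The crops show the dark gauge with its head at scene crop (614,372) and the screw on the robot's side at (617,457). The leg's end corners are at (303,438) and (357,472), the mortise centre is about (283,506), and the lens front is about (337,190) in scene and (537,225) in side.

```bash
python3 -c "
from h import *
S=lambda x,y:(225+x/4,115+y/4); D=lambda x,y:(230+x/4,140+y/4)
print('head top',onz('scene0',S(614,366),.112), 'stock top ends',onz('scene0',[S(560,460),S(640,398)],.022))
print('leg end top',onz('scene0',[S(303,438),S(357,472)],.06),'mort',onz('scene0',[S(283,506),S(263,524),S(302,488)],.06))
c=onz('scene0',[S(233,285),S(300,238),S(380,294),S(313,347)],.014); print('base',c,c.mean(0))
c=onz('side0',[D(495,355),D(545,400),D(640,370),D(590,335)],.014); print('base side',c,c.mean(0))
print('lens',tri([('scene0',S(337,190)),('side0',D(537,225))]))
print('coltop',tri([('scene0',S(267,38)),('side0',D(617,86))]))
print('box',tri([('scene0',S(305,160)),('side0',D(572,215))]))
s=take('wrist','w0'); print(s['hand_eye'],s['fov_y'],s['cx'],s['cy'])
from scipy.spatial.transform import Rotation as Ro
print(Ro.from_quat(get_state()['tcp_rot']).as_matrix())
"
```

```text
head top [[ 0.42059624 -0.25871471  0.112     ]] stock top ends [[ 0.43044847 -0.20736874  0.022     ]
 [ 0.4130348  -0.31097547  0.022     ]]
leg end top [[ 0.60329983 -0.06224442  0.06      ]
 [ 0.54436776 -0.06396319  0.06      ]] mort [[ 0.57030303  0.00144791  0.06      ]
 [ 0.57137991  0.02519245  0.06      ]
 [ 0.56985856 -0.02221757  0.06      ]]
base [[ 0.80263788 -0.1851229   0.014     ]
 [ 0.79354879 -0.27534432  0.014     ]
 [ 0.68269282 -0.26682905  0.014     ]
 [ 0.68960312 -0.17408805  0.014     ]] [ 0.74212065 -0.22534608  0.014     ]
base side [[ 0.69101551 -0.18045562  0.014     ]
 [ 0.68094658 -0.27379377  0.014     ]
 [ 0.79758235 -0.27752017  0.014     ]
 [ 0.79956109 -0.19760316  0.014     ]] [ 0.74227638 -0.23234318  0.014     ]
lens [ 0.69676747 -0.22373463  0.17691686]
coltop [ 0.77509626 -0.2287769   0.30341062]
box [ 0.73686267 -0.22916904  0.1820755 ]
[[ 3.29136577e-04 -9.62267743e-01 -2.72104177e-01  7.83363908e-02]
 [ 9.99999912e-01  3.87268894e-04 -1.59938067e-04  1.37656619e-03]
 [ 2.59280727e-04 -2.72104100e-01  9.62267786e-01 -1.55694508e-01]
 [ 0.00000000e+00  0.00000000e+00  0.00000000e+00  1.00000000e+00]] 68.24647940835246 318.19481636673567 197.3495762379694
[[ 9.62755396e-01  2.70373550e-01 -4.36906820e-04]
 [ 2.70373897e-01 -9.62754440e-01  1.35792656e-03]
 [-5.34865554e-05 -1.42547933e-03 -9.99998983e-01]]
```

Emit:
apply_moves:
  motion:
    - [[1,0.0218,0.0327,0.0045,0.0514],[1,0.0218,0.0327,0.0045,0.0514],[1,0.0218,0.0327,0.0045,0.0514],[1,0.0218,0.0327,0.0045,0.0514],[1,0.0218,0.0327,0.0045,0.0514],[1,0.0218,0.0327,0.0045,0.0514],[1,0.0218,0.0327,0.0045,0.0514],[1,0.0218,0.0327,0.0045,0.0514],[1,0.0218,0.0327,0.0045,0.0514],[1,0.0218,0.0327,0.0045,0.0514],[1,0.0218,0.0327,0.0045,0.0514],[1,0.0218,0.0327,0.0045,0.0514],[1,0.0218,0.0327,0.0045,0.0514],[1,0.0218,0.0327,0.0045,0.0514],[1,0,0,0,0],[1,0,0,0,0]]

```text
time_s: 1.75
ee_pos: [0.4199, -0.2593, 0.2808]
tcp_rot: [0.763, 0.646, -0.0, -0.0]
ft_force: [0.0, -0.3, -1.2]
width: 0.0943
grip_force: 0.0
```

```bash
cat >> h.py <<'E'
from scipy.spatial.transform import Rotation as Ro
def takew(f):
    st=get_state(); s=snapshot('wrist'); H=np.array(s['hand_eye']); T=np.eye(4); T[:3,:3]=Ro.from_quat(st['tcp_rot']).as_matrix(); T[:3,3]=st['ee_pos']
    C=np.linalg.inv(T@H); s['R']=C[:3,:3]; s['t']=C[:3,3]
    cv2.imwrite(f'pics/{f}.png',np.asarray(s['pixels'])[:,:,::-1]); pickle.dump(s,open(f'pics/{f}.pkl','wb'))
    ya=T[:3,1]; print('tcp',st['ee_pos'],'tool y angle',np.arctan2(ya[1],ya[0]),'tilt',T[:3,2],'w',st['width'],'F',st['ft_force'],'j',np.round(st['joints'],2))
E
python3 -c "
from h import *
takew('w1'); print(proj('w1',[[.421,-.259,.112],[.421,-.259,.022]]))"
```

```text
tcp [ 0.41987278 -0.25934905  0.28077816] tool y angle -0.16598931826341773 tilt [-4.62634460e-04 -1.44609877e-04 -9.99999883e-01] w 0.09426221911241404 F [ 0.04043813 -0.29574462 -1.16131072] j [ 0.74  0.36 -0.33  1.87  0.14  0.94  0.18]
[[319.46520631 184.92193012]
 [319.27297531 170.2910785 ]]
```

View pics/w1.png

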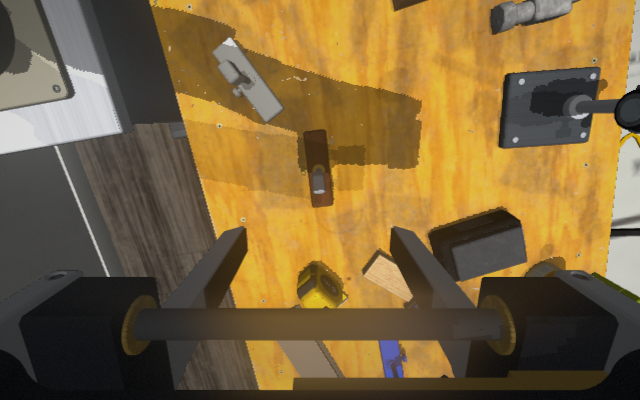

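The wrist view shows the gauge stock from (303,131)/(327,131) to (310,207)/(333,205), with its head near (318,181). The white decoy is clear of the fingers.

```bash
python3 -c "
from h import *
c=onz('w1',[(304,131),(327,130),(310,207),(333,205)],.022);print(c,c.mean(0)); d=(c[:2].mean(0)-c[2:].mean(0));print(np.linalg.norm(d),'yaw',np.arctan2(-d[0],d[1]))
print('head top',onz('w1',[(319,173)],.112),onz('w1',[(319,180)],.112))
b=onz('w1',[(511,72),(600,67),(592,146),(500,146)],.016);print('base',b,b.mean(0)); print('bolts',onz('w1',[(522,82),(593,76),(586,134),(515,138)],.016).mean(0))
im=cv2.imread('pics/w1.png'); 
a=cv2.resize(im[115:220,285:350],None,fx=5,fy=5,interpolation=cv2.INTER_CUBIC)
b=cv2.resize(im[55:160,490:610],None,fx=3.8,fy=5,interpolation=cv2.INTER_CUBIC); cv2.imwrite('pics/c3.png',np.hstack([a,b]))
"
```

```text
[[ 0.40928102 -0.20167981  0.022     ]
 [ 0.44061766 -0.20555915  0.022     ]
 [ 0.39855249 -0.31077162  0.022     ]
 [ 0.4324304  -0.31329778  0.022     ]] [ 0.42022039 -0.25782709  0.022     ]
0.10882697898786788 yaw -0.08701738420293327
head top [[ 0.42272562 -0.24543269  0.112     ]] [[ 0.42141438 -0.25331135  0.112     ]]
base [[ 0.69217905 -0.17208746  0.016     ]
 [ 0.80745929 -0.18519325  0.016     ]
 [ 0.80568533 -0.2892051   0.016     ]
 [ 0.67786644 -0.26784989  0.016     ]] [ 0.74579753 -0.22858392  0.016     ]
bolts [ 0.75017154 -0.22822935  0.016     ]
```

View pics/c3.png

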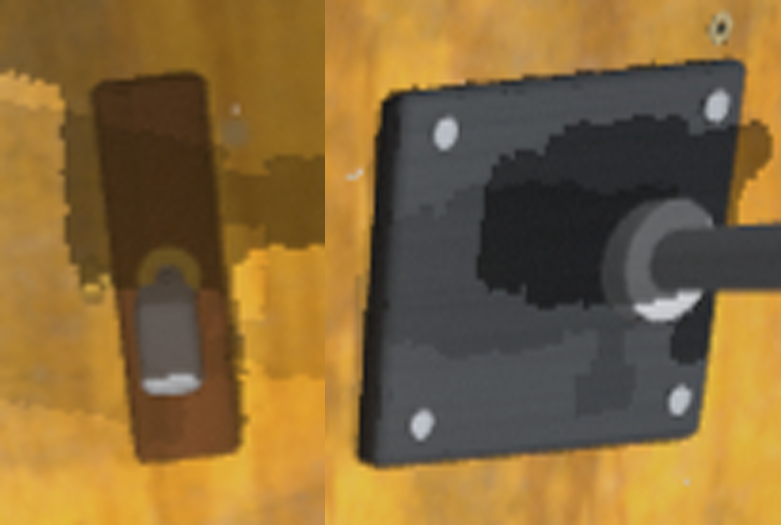

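The crop gives stock corners (94,85), (205,75), (241,450), (137,460) and stand bolts (446,134), (717,106), (680,401), (423,425), all in crop pixels.

```bash
python3 -c "
from h import *
c=onz('w1',[(285+x/5,115+y/5) for x,y in [(94,85),(205,75),(241,450),(137,460)]],.022);print(c.mean(0));d=c[:2].mean(0)-c[2:].mean(0);e=c[1:3].mean(0)-c[[0,3]].mean(0);print(np.linalg.norm(d),np.linalg.norm(e),np.arctan2(-d[0],d[1]),np.arctan2(e[1],e[0]))
c=onz('w1',[(490+(x-325)/3.8,55+y/5) for x,y in [(446,134),(717,106),(680,401),(423,425)]],.017);print(c,c.mean(0));d=c[:2].mean(0)-c[2:].mean(0);e=c[1:3].mean(0)-c[[0,3]].mean(0);print(np.linalg.norm(d),np.linalg.norm(e),np.arctan2(-d[0],d[1]),np.arctan2(e[1],e[0]))
"
```

```text
[ 0.42069916 -0.25824695  0.022     ]
0.10840901824587137 0.03066565248702008 -0.06127719650540052 -0.0713271112948225
[[ 0.70588352 -0.18676015  0.017     ]
 [ 0.79867445 -0.19526056  0.017     ]
 [ 0.79178311 -0.27167556  0.017     ]
 [ 0.69905428 -0.26285644  0.017     ]] [ 0.74884884 -0.22913818  0.017     ]
0.07656361437789101 0.09316322259036272 -0.08972282086682205 -0.09308699438494152
```

Emit:
apply_moves:
  motion:
    - [[0.5,0.001,0.001,-0.037,0.032],[0.5,0,0,-0.037,0.032],[0.5,0,0,-0.037,0],[0.5,0,0,-0.037,0],[0.5,0,0,-0.037,0],[0.5,0,0,-0.018,0],[0.5,0,0,-0.0185,0],[0,0,0,0,0],[0,0,0,0,0],[0,0,0,0,0],[0,0,0,0,0],[0,0,0,0,0],[0,0,0,0,0],[0,0,0,0,0]]
  grip_force: 30

```text
time_s: 3.2
ee_pos: [0.421, -0.2591, 0.1043]
tcp_rot: [0.73, 0.683, 0.0, 0.001]
ft_force: [-0.3, -0.6, 4.1]
width: 0.0139
grip_force: 30.0
```

Emit:
apply_moves:
  motion:
    - [[0,0,0,0.02,0],[0,0,0,0.045,0],[0,0,0,0.045,0],[0,0,0,0.045,0],[0,0,0,0.045,0],[0,0,0,0.045,0],[0,0.031,0.035,0,0],[0,0.031,0.035,0,0],[0,0.031,0.035,0,0],[0,0.031,0.035,0,0],[0,0.031,0.035,0,0],[0,0.031,0.035,0,0],[0,0,0,0,0],[0,0,0,0,0],[0,0,0,0,0]]

```text
time_s: 4.7
ee_pos: [0.5686, -0.0919, 0.2992]
tcp_rot: [0.731, 0.683, -0.001, -0.0]
ft_force: [0.3, 0.6, -1.9]
width: 0.0135
grip_force: 30.0
```

```bash
python3 -c "
from h import *
takew('w2'); take('side','s2'); take('scene','sc2'); print(proj('w2',[[.57,.0014,.06]]))
a=cv2.imread('pics/w2.png'); b=cv2.imread('pics/s2.png')[140:290,300:430]; b=cv2.resize(b,None,fx=2.667,fy=2.667,interpolation=cv2.INTER_CUBIC)
cv2.imwrite('pics/c4.png',a[:,:]); cv2.imwrite('pics/c5.png',b)
"
```

```text
tcp [ 0.56857008 -0.09194202  0.29916851] tool y angle -0.06740463578411984 tilt [-1.67075846e-03 -8.20823250e-04 -9.99998267e-01] w 0.013492864482851781 F [ 0.28966478  0.56365302 -1.90066676] j [ 0.37  0.47 -0.4   1.63  0.2   1.08 -0.15]
[[315.10413676 101.12239943]]
```

View pics/c4.png

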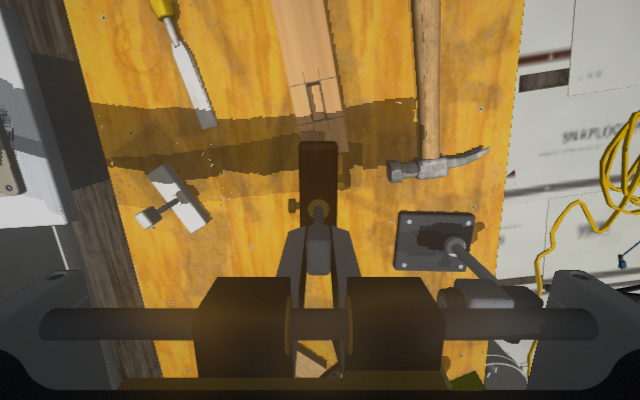

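The gauge is held upright in the jaws, stock from (300,142) to (338,225), and the mortise is near (316,98). I'll zoom in on that area and on the lens in the side view.

```bash
python3 -c "
from h import *
a=cv2.imread('pics/w2.png')[68:228,270:370]; a=cv2.resize(a,None,fx=3.75,fy=3.75,interpolation=cv2.INTER_CUBIC)
b=cv2.imread('pics/s2.png')[155:255,350:420]; b=cv2.resize(b,None,fx=4,fy=4,interpolation=cv2.INTER_CUBIC)
c=np.zeros((600,b.shape[1],3),np.uint8); c[:400]=b; c[400:,:200]=cv2.resize(cv2.imread('pics/sc2.png')[135:185,285:335],None,fx=4,fy=4,interpolation=cv2.INTER_CUBIC)
cv2.imwrite('pics/c6.png',np.hstack([a,c])); print(a.shape)
"
```

```text
(600, 375, 3)
```

View pics/c6.png

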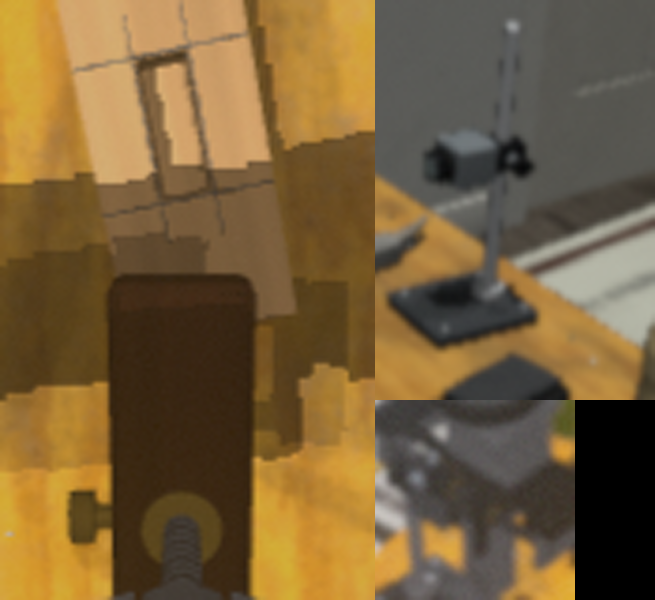

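The mortise corners in this crop are (138,63), (186,52), (212,190), (163,200). The gauge's rod bushing is at (181,527), and the lens front in the side view is about pixel (364,196).

```bash
python3 -c "
from h import *
P=lambda L:[(270+x/3.75,68+y/3.75) for x,y in L]
c=onz('w2',P([(138,63),(186,52),(212,190),(163,200)]),.06);d=c[:2].mean(0)-c[2:].mean(0);e=c[1:3].mean(0)-c[[0,3]].mean(0);print('mort',c.mean(0),np.linalg.norm(d),np.linalg.norm(e),np.arctan2(-d[0],d[1]),np.arctan2(e[1],e[0]))
l=onz('w2',P([(62,0),(112,240),(240,0),(292,300)]),.06);print(l,[np.arctan2(-(l[i]-l[i+1])[0],(l[i]-l[i+1])[1]) for i in (0,2)])
print('ring',onz('w2',P([(181,527)]),.217),'stock edges',onz('w2',P([(113,400),(252,400),(113,540),(252,540),(182,283)]),.215))
for z in (.165,.17,.175,.18,.185,.19,.2): print(z,proj('side0',[[.694,-.2243,z]]),proj('scene0',[[.694,-.2243,z]]))
"
```

```text
mort [5.71888795e-01 2.51621622e-04 6.00000000e-02] 0.04528058239873413 0.01682605675847647 0.123918058874735 0.1357938065643812
[[ 0.53745966  0.04266237  0.06      ]
 [ 0.54742242 -0.03560734  0.06      ]
 [ 0.59603777  0.03870883  0.06      ]
 [ 0.60924514 -0.06056434  0.06      ]] [np.float64(0.12660676803096033), np.float64(0.13226395320024142)]
ring [[ 0.56813148 -0.09136228  0.217     ]] stock edges [[ 0.55509842 -0.06167548  0.215     ]
 [ 0.58566208 -0.06371445  0.215     ]
 [ 0.55237737 -0.09409236  0.215     ]
 [ 0.58405165 -0.09619557  0.215     ]
 [ 0.57197236 -0.03726474  0.215     ]]
0.165 [[363.70591641 199.14321125]] [[310.11850801 165.39513699]]
0.17 [[363.79732859 197.96320633]] [[310.09293323 164.37935974]]
0.175 [[363.88897597 196.78016531]] [[310.06720668 163.35755448]]
0.18 [[363.98085947 195.59407644]] [[310.041327  162.3296674]]
0.185 [[364.07297998 194.40492793]] [[310.01529282 161.29564403]]
0.19 [[364.16533844 193.21270793]] [[309.98910277 160.25542927]]
0.2 [[364.35077287 190.81900574]] [[309.93624936 158.15620178]]
```

Emit:
apply_moves:
  motion:
    - [[0,0.001,0.023,0,0.0244],[0,0.001,0.023,0,0.0244],[0,0.001,0.023,0,0.0244],[0,0.001,0.023,-0.03,0.0244],[0,0.0005,0.0225,-0.04,0.0244],[0,0,0,-0.04,0],[0,0,0,-0.03,0],[0,0,0,-0.01,0],[0,0,0,0,0],[0,0,0,0,0],[0,0,0,0,0]]

```text
time_s: 5.95
ee_pos: [0.5742, 0.0012, 0.1812]
tcp_rot: [0.661, 0.75, 0.001, 0.001]
ft_force: [-0.4, -0.1, -0.8]
width: 0.0136
grip_force: 30.0
```

```bash
python3 -c "
from h import *
takew('w3'); print(proj('w3',[[.5718,.0003,.06],[.5718,.0003,.092]]))
for p in ([.5718-.0296*.992-.0,.0003-.0296*.128,.06],[.5718+.0296*.992,.0003+.0296*.128,.06]): print(proj('w3',[p]))
a=cv2.imread('pics/w3.png')[60:260,230:410]; cv2.imwrite('pics/c7.png',cv2.resize(a,None,fx=3,fy=3,interpolation=cv2.INTER_CUBIC))
"
```

```text
tcp [0.57422997 0.00124133 0.18120794] tool y angle 0.1257805900214937 tilt [ 2.90199000e-03  2.48219320e-04 -9.99995758e-01] w 0.01357198885516582 F [-0.40864741 -0.11210383 -0.82829638] j [ 0.21  0.6  -0.41  1.78  0.32  0.82 -0.22]
[[315.97064895 197.53204474]
 [315.78704838 207.53212883]]
[[285.59728433 197.61537867]]
[[346.33418593 197.44873777]]
```

View pics/c7.png

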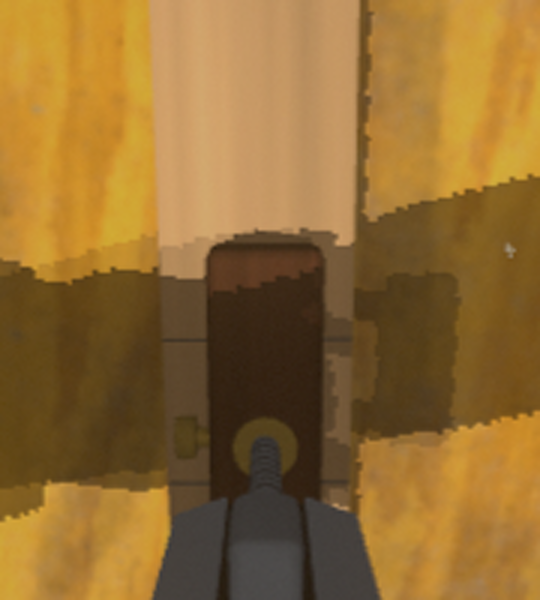

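The gauge is parallel to the leg and about 2 mm too far in +x (bushing at (318,209), where (316,210) is wanted). I'll correct that and lower it gently.

Emit:
apply_moves:
  motion:
    - [[0,-0.0029,0,0,0],[0,0,0,-0.005,0],[0,0,0,-0.005,0],[0,0,0,-0.003,0],[0,0,0,-0.003,0],[0,0,0,-0.003,0],[0,0,0,-0.003,0],[0,0,0,-0.003,0],[0,0,0,-0.003,0],[0,0,0,0,0],[0,0,0,0,0]]

```text
time_s: 7.1
ee_pos: [0.5708, 0.0009, 0.1571]
tcp_rot: [0.661, 0.75, 0.0, -0.0]
ft_force: [-0.6, 0.3, 1.2]
width: 0.014
grip_force: 30.0
```

Emit:
apply_moves:
  motion:
    - [[0,0,0,-0.003,0],[0,0,0,-0.003,0],[0,0,0,-0.003,0],[0,0,0,-0.003,0],[0,0,0,-0.003,0],[0,0,0,-0.003,0],[0,0,0,-0.003,0]]

```text
time_s: 7.8
ee_pos: [0.5708, 0.0009, 0.1402]
tcp_rot: [0.661, 0.75, -0.0, -0.0]
ft_force: [-2.1, 0.0, 3.6]
width: 0.0135
grip_force: 30.0
```

Emit:
apply_moves:
  motion:
    - [[0,0,0,-0.0025,0],[0,0,0,-0.0025,0],[0,0,0,-0.0025,0]]

```text
time_s: 8.1
ee_pos: [0.5708, 0.0009, 0.1343]
tcp_rot: [0.661, 0.75, -0.0, -0.0]
ft_force: [-2.2, -0.1, 3.8]
width: 0.0135
grip_force: 30.0
```

Emit:
apply_moves:
  motion:
    - [[0,0,0,-0.002,0],[0,0,0,-0.002,0],[0,0,0,-0.002,0]]

```text
time_s: 8.4
ee_pos: [0.5707, 0.0009, 0.1295]
tcp_rot: [0.661, 0.75, -0.0, -0.0]
ft_force: [-1.8, -0.4, 4.6]
width: 0.0139
grip_force: 30.0
```

Emit:
apply_moves:
  motion:
    - [[0,0,0,-0.002,0],[0,0,0,-0.002,0]]

```text
time_s: 8.6
ee_pos: [0.5708, 0.0008, 0.1264]
tcp_rot: [0.661, 0.75, -0.0, -0.0]
ft_force: [-2.5, 0.3, 13.9]
width: 0.0138
grip_force: 30.0
```

The force jumped to about 14 N, so the rod has bottomed (slide about 37 mm). I'll press slightly more and hold.

Emit:
apply_moves:
  motion:
    - [[0,0,0,-0.001,0],[0,0,0,0,0],[0,0,0,0,0],[0,0,0,0,0],[0,0,0,0,0]]

```text
time_s: 9.1
ee_pos: [0.5709, 0.0009, 0.1263]
tcp_rot: [0.661, 0.75, 0.0, 0.0]
ft_force: [-2.7, 0.0, 9.8]
width: 0.0139
grip_force: 30.0
```

Emit:
apply_moves:
  motion:
    - [[0,0,0,-0.0012,0],[0,0,0,0,0],[0,0,0,0,0],[0,0,0,0,0]]

```text
time_s: 9.5
ee_pos: [0.571, 0.0009, 0.1262]
tcp_rot: [0.661, 0.75, 0.0, 0.0]
ft_force: [-5.0, -0.5, 16.8]
width: 0.0141
grip_force: 30.0
```

Firmly bottomed: force rises with no further travel. Now I'll lift smoothly.

Emit:
apply_moves:
  motion:
    - [[0,0,0,0.0015,0],[0,0,0,0.0015,0],[0,0,0,0.0015,0],[0,0,0,0.0015,0],[0,0,0,0.004,0],[0,0,0,0.008,0],[0,0,0,0.015,0],[0,0,0,0.02,0],[0,0,0,0.02,0],[0,0,0,0.02,0],[0,0,0,0.02,0],[0,0,0,0.02,0],[0,0,0,0.01,0],[0,0,0,0.003,0],[0,0,0,0,0],[0,0,0,0,0]]

```text
time_s: 11.1
ee_pos: [0.5703, 0.0007, 0.2409]
tcp_rot: [0.661, 0.75, -0.0, -0.0]
ft_force: [0.2, -0.4, -1.1]
width: 0.0139
grip_force: 30.0
```

Emit:
apply_moves:
  motion:
    - [[0,0.0005,-0.01,0.0005,-0.0115],[0,0.0005,-0.02,0.0005,-0.0115],[0,0.0005,-0.028,0.0005,-0.0115],[0,0.0005,-0.028,0.0005,-0.0115],[0,0.0005,-0.028,0.0005,-0.0115],[0,0.0005,-0.028,0,-0.0115],[0,0.0005,-0.028,0,-0.0115],[0,0.0005,-0.028,0,-0.0115],[0,0.0005,-0.025,0,-0.0115],[0,0.0005,-0.02,0,-0.0115],[0,0.0005,-0.015,0,-0.0115],[0,0,-0.0095,0,-0.0115],[0,0,0,0,0],[0,0,0,0,0],[0,0,0,0,0]]

```text
time_s: 12.6
ee_pos: [0.5755, -0.2118, 0.2436]
tcp_rot: [0.738, 0.675, 0.0, -0.0]
ft_force: [-0.2, 0.4, -1.5]
width: 0.0138
grip_force: 30.0
```

```bash
python3 -c "
from h import *
takew('w4'); take('side','s4'); take('scene','sc4')
f=np.array([.575,-.213,.176]); print(proj('s4',[f,[.694,-.2243,.177]]),proj('sc4',[f]))
a=cv2.resize(cv2.imread('pics/s4.png')[140:260,270:420],None,fx=4,fy=4,interpolation=cv2.INTER_CUBIC)
cv2.imwrite('pics/c8.png',a)
"
```

```text
tcp [ 0.5754637  -0.21178282  0.24360637] tool y angle -0.08938291375409284 tilt [ 1.68049147e-04  7.79920692e-04 -9.99999682e-01] w 0.013768055701476035 F [-0.19209155  0.42923377 -1.47105205] j [ 0.54  0.58 -0.37  1.6   0.24  1.    0.  ]
[[336.40962695 202.58901855]
 [363.92570099 196.30609616]] [[334.93178908 180.40699486]]
```

View pics/c8.png

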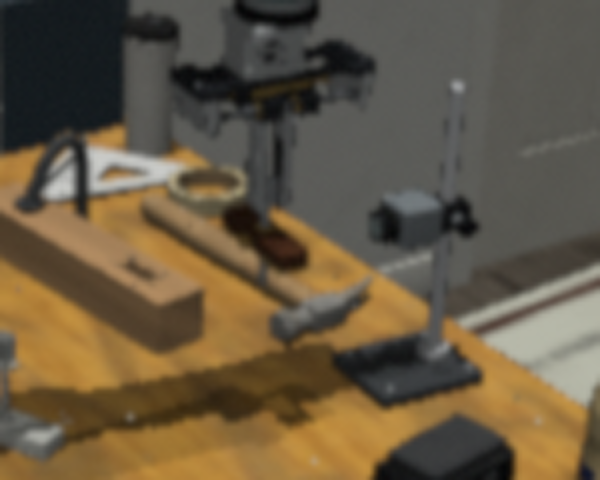

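The gauge hangs level with the rod out below it; the foot sits at crop (266,249), as predicted, and squarely in front of the lens at (377,225). Handing in.

```bash
python3 -c "
from h import *
print(close_job())"
```

```text
the job is handed in; nothing more can be done
None
```

The mortise measures about 36 mm deep by the arm's travel. I handed the job in with the gauge held still about 12 cm in front of the lens, rod still set; no verdict came back from the hand-in.

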